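# Shut the sterilising case and hold its sprung vent half open

## Task

Press the lid of the open sterilising case down until it clicks past its catch and is fully shut, then slide the spring-loaded vent shutter on top of it by its orange tab to half travel (tab level with the red marks) and keep it there with the gripper's fingers. The program finishes while still holding the shutter at half against its spring; do not disturb the bottle, the carton or the cup beside the case.

Things in the scene. Friction and masses are not known exactly. Their poses are not given: they have to be found in the camera images.
- case: fixed aluminium instrument case, 170 (x) x 240 (y) x 80 mm high without lid; origin at the centre of its underside on the counter; its x axis points from the catch side (nearest the robot) to the hinge side, y along its length, z up. It stands anywhere in front of the robot, turned up to 25 degrees, and does not slide
- lid (a joint): lid hinge, rad: 0 = shut, grows as it opens upward (starts 0.5 to 0.95). Axis along the case's y through point lid_hinge, on the far side. The lid stays where it is left (stiff hinge, a few N at the press spot move it). A sprung ball catch stops it about 0.06 rad before shut; about 10 N down at the press spot snaps it past, then it stays shut
- lid_hinge (a point): point on the lid's hinge axis at the middle of its length, 89 mm from the case's centre along the case's +x, 80 mm above the counter
- press_spot (a point): centre of the blue patch (26 x 70 mm) on the lid's upper face near its free edge, where to press: 165 mm from the hinge axis along the lid; the upper face lies 10 mm above the hinge axis, so 90 mm above the counter when shut. The free edge is 20 mm farther out
- shutter (a joint): travel of the vent shutter in its guide on the lid, m: 0 = closed (where its spring returns it), 0.060 = fully open, half = 0.030. It slides along the case's +y. The spring pushes back with 3 N at closed, rising by 2 N per 10 mm: 9 N at half, 15 N fully open; let go, it springs back
- tab_mid (a point): centre of the orange tab on the green shutter: 30 mm along the case's x, 10 mm thick in y (sliding direction), 36 mm high. With the lid shut its centre is 113.5 mm, its top 131.5 mm, guide rails 98 mm above the counter; 85 mm from the hinge axis. Closed it is 30 mm to -y of the lid's middle (point lid_hinge), at half at the middle, level with the red marks (black: closed, open)
- spray_bottle: bystander: white bottle with a blue cap, 60 mm across, 150 mm high, origin at the centre of its underside; leave alone
- wipes_carton: bystander: white and green carton 110 x 70 x 75 mm high, origin at the centre of its underside; leave alone
- steel_cup: bystander: open steel cup 70 mm across, 80 mm high, origin at the centre of its underside; leave alone

How it is judged:
On the way, in this order (a step that is already met when the one before it is completed fails the run):
1. the lid is pressed shut past its catch (value of joint lid below 0.025 rad), for 0.3 s.
2. with the lid shut, the fingers hold the shutter at half travel (value of joint lid below 0.025 rad and value of joint shutter between 0.024 and 0.036 m and contact force between the fingers and shutter above 2 N), for 0.3 s.
At the end, for the whole second after the job is handed in: The lid is shut past its catch (within 0.025 rad of shut), the shutter stands at half travel, 30 mm within 6 mm, and the gripper's fingers are holding it there (more than 2 N of contact) through the last second (all of step 2); the arm keeps its last pose, push and grip.
It fails at once if a bystander is pushed more than 25 mm or tipped (distance of any of spray_bottle, wipes_carton, steel_cup from where it was at the start of the episode above 0.025 m or angle between any of spray_bottle, wipes_carton, steel_cup's own z axis and vertical above 0.4 rad).
It also fails if it takes over 42 s, if anything falls off the work surface, if the arm or the gripper's body presses on something with over 40 N, if the wrist force passes 120 N, or if a joint passes its speed limit or range.

## Robot

A 7-joint arm with a two-finger parallel gripper is mounted at the origin on the work surface. World frame = base frame: x ahead of the robot, y to its left, z up, the work surface at z = 0. Lengths are in m, angles in rad, forces in N, time in s.
With the tool pointing down it reaches from about 0.375 to 0.925 m from the base axis. Payload 3.1 kg.
Tool frame: the origin (TCP) lies at the very end of the fingers, on their centre line; the grasp point (between the pads) lies behind it (manip.pinch_z is the x of the grasp point in the tool frame, in m); x points along the fingers, z is the direction in which the jaws open and shut, and the axes are right-handed (so a half turn about x gives the same grasp; the last joint's range is limited). The gripper opens to 85 mm and grips with 20 to 120 N. Pads are 22 mm wide; open, the fingers measure 114 mm over their backs; the gripper's body (76 mm by 85 mm) begins 54 mm behind the grasp point. The pads swing forward as they close: fully open they stand 13 mm farther back than shut.
Start: joints at [-1.349, 0.383, 0.044, 1.598, -0.018, 1.161, -0.05], TCP at [0.204, 0.617, 0.231] pointing down, gripper open.
Joint ranges: [-2.61, 2.61], [-0.41, 2.15], [-1.48, 1.57], [0, 2.5], [-1.57, 4.71], [0.05, 1.97], [-2.85, 2.85]. Speed limits (rad/s): [2.79, 2.79, 3.14, 3.14, 3.14, 3.14, 3.14].

## Interface

Orientations are given as a unit quaternion [x, y, z, w].
In Python, from bench import manip gives the robot as it stands. The module is installed in compiled form; this text tells all that it offers.
- The arm moves only by the tool step_arm, never from a script. Its argument "moves" is a list of rows, each a list of 7 numbers: the shift along the world's x, y, z as a fraction of full scale, then the turn, a rotation vector about the world's x, y, z as a fraction of full scale, then the gripper command: -1 is shut, 1 is fully open, values between are in proportion. A call has 1 to 8 rows; each row shifts and turns the commanded pose from where the row before left it; what a row does not reach is not made up. Full scale, the value 1, is 30 mm for a shift and 4 degrees for a turn. A row lasts 1/12 s, in which the tool goes at most 41.7 mm and 7.16 degrees, less where a joint would pass 70% of its speed; a pose out of reach is approached as far as the arm can. A call with a number of a shift or a turn outside -1 to 1 is refused whole. A call with a gripper value outside its range is refused whole. The fingers move at their own pace and stop on an object; "grip_force" is the grip in N (left out, the last holds). Time passes only in rows, so rows that do not move let the fingers close. It gives the time, the measured TCP pose, the force and the opening at its end, in the units of the state.
- manip.get_state(): the state, without advancing time (a new reading comes with each control period).
- manip.grab_frame(name): name is "side" or "top"; returns the picture (420x560x3 uint8, red, green, blue); there is no depth.
- manip.get_calibration(name): a dict with "fx", "fy", "cx", "cy" (pixels), "cam_to_world" (4x4, takes a point from camera to world coordinates). Camera axes: x right, y down, z forward; pixel columns grow to the right and rows downward; lengths in m; the calibration is good to about 2 mm. A picture is of the moment at which its call begins. get_calibration takes no time and is no camera call.
- manip.job_done(): hands the job in, once; it reports no verdict.
The state is a dict: "clock": time; "q": joint angles; "joint_velocities": joint speeds; "joint_efforts": joint torques, N m; "eef_pos": TCP position; "ee_rot": TCP orientation; "contact_force": force on the tool from outside, world axes, zero at the start; "wrist_torque": the same for the moment, N m; "finger_gap": opening from 0.0 (shut) to 1.0 (fully open).
Only numpy, scipy, OpenCV 4.12 (cv2) and the standard library are available. Lean on these libraries where they do the work, as an engineer would, in place of code of your own. Each camera call takes 0.05 s, during which the arm holds its last target.

## Working session

There is one attempt and no reset: what is moved stays moved. The work goes in short steps, Python scripts to look and compute and a tool call to move; the robot and the scene stay as the last step left them, time stands still between calls to the robot, and variables do not carry over. Pictures are saved under pics/ and viewed, and the job is handed in when it is done.

Besides the shell and the picture viewer there is one more tool, called in YAML: its name, and indented under it one key for each argument. step_arm: Moves the arm, as the interface text tells. Its arguments: {"type":"object","properties":{"moves":{"type":"array","items":{"type":"array","items":{"type":"number","minimum":-1,"maximum":1}}},"grip_force":{"type":"number"}},"required":["moves"]}

```bash
mkdir -p pics; python3 - <<'E'
from bench import manip
import cv2
for n in("side","top"):
    im=manip.grab_frame(n); cv2.imwrite(f"pics/{n}0.png",im[:,:,::-1])
    c=manip.get_calibration(n); print(n,c)
print(manip.get_state(),manip.pinch_z)
E
```

```text
side {'fx': 481.7959839001239, 'fy': 481.7959839001239, 'cx': 282.21904648287807, 'cy': 203.312267469985, 'cam_to_world': array([[ 0.69409972, -0.40386665,  0.5959172 ,  0.10558563],
       [-0.71987649, -0.39152717,  0.5731355 , -0.49946532],
       [ 0.00184746, -0.82679998, -0.56249301,  0.60160069],
       [ 0.        ,  0.        ,  0.        ,  1.        ]])}
top {'fx': 478.9035577594032, 'fy': 478.9035577594032, 'cx': 283.54068689047403, 'cy': 206.9335126425061, 'cam_to_world': array([[-0.00528559, -0.99754753,  0.06979248,  0.53829005],
       [-0.99998135,  0.00505919, -0.0034202 ,  0.01843553],
       [ 0.00305872, -0.06980925, -0.99755567,  1.21535246],
       [ 0.        ,  0.        ,  0.        ,  1.        ]])}
{'clock': 0.1, 'q': array([-1.34880945,  0.38373987,  0.04382316,  1.59942792, -0.01789488,
        1.16121215, -0.04988629]), 'joint_velocities': array([-0.00090937, -0.00252101,  0.00019871, -0.0034083 ,  0.00128719,
        0.00174792, -0.00146784]), 'joint_efforts': array([ 2.04630785e-03, -4.34728253e+01,  1.02877144e+00, -2.50454950e+01,
        1.07715820e-02,  5.45923176e-03, -1.55302263e-05]), 'eef_pos': array([0.20406044, 0.6162293 , 0.23001612]), 'ee_rot': array([-0.41457711,  0.57386564,  0.41351542,  0.5725461 ]), 'contact_force': array([ 0.29879735,  0.1801656 , -0.21839865]), 'wrist_torque': array([ 0.00930751,  0.06268063, -0.00890903]), 'finger_gap': 0.9989497540671902} -0.0187
```

View pics/side0.png

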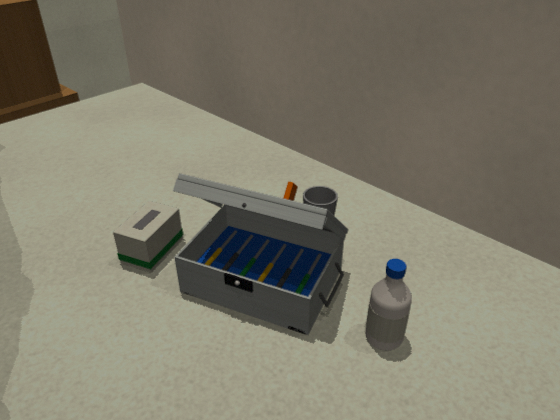

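View pics/top0.png

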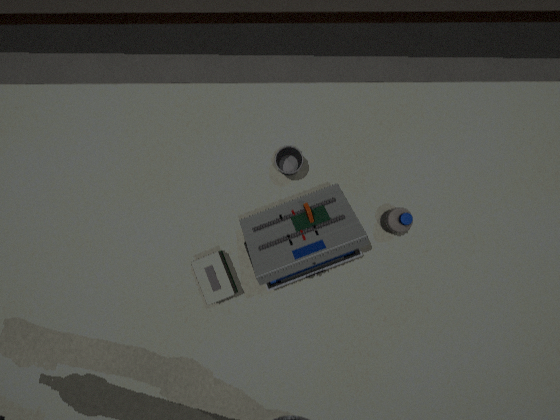

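```bash
python3 - <<'E'
import cv2
a=cv2.imread("pics/top0.png")[170:310,180:420]
cv2.imwrite("pics/top0z.png",cv2.resize(a,None,fx=3.3,fy=3.3,interpolation=cv2.INTER_CUBIC))
a=cv2.imread("pics/side0.png")[165:345,165:360]
cv2.imwrite("pics/side0z.png",cv2.resize(a,None,fx=3.3,fy=3.3,interpolation=cv2.INTER_CUBIC))
E
```

```text
(no output)
```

View pics/top0z.png

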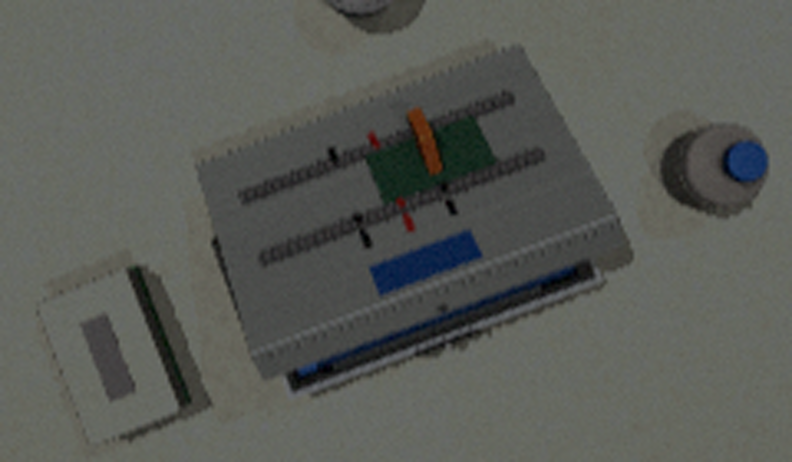

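View pics/side0z.png

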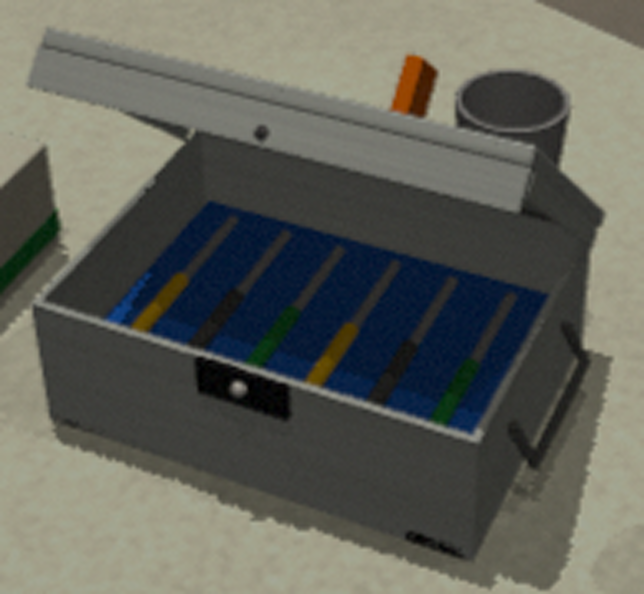

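```bash
cat > h.py <<'E'
import numpy as np
from bench import manip
def ray(n,u,v):
    c=manip.get_calibration(n);T=c["cam_to_world"]
    d=T[:3,:3]@np.array([(u-c["cx"])/c["fx"],(v-c["cy"])/c["fy"],1]);return T[:3,3],d
def onz(n,u,v,z):
    o,d=ray(n,u,v);return o+d*(z-o[2])/d[2]
def tri(a,b):
    (o1,d1),(o2,d2)=a,b
    A=np.stack([d1,-d2],1);s=np.linalg.lstsq(A,o2-o1,rcond=None)[0]
    p,q=o1+s[0]*d1,o2+s[1]*d2;return (p+q)/2,np.linalg.norm(p-q)
def proj(n,p):
    c=manip.get_calibration(n);T=c["cam_to_world"];x=T[:3,:3].T@(np.array(p)-T[:3,3])
    return c["fx"]*x[0]/x[2]+c["cx"],c["fy"]*x[1]/x[2]+c["cy"]
E
python3 - <<'E'
from h import *
np.set_printoptions(precision=4,suppress=True)
Z=3.3
t=lambda u,v:(180+u/Z,170+v/Z)
s=lambda u,v:(165+u/Z,165+v/Z)
L=onz("side",*s(38,305),.08);R=onz("side",*s(480,437),.08)
print("side rim",L,R,np.linalg.norm(L-R))
Lb=onz("side",*s(52,420),0);Rb=onz("side",*s(470,557),0);print("base",Lb,Rb)
a=onz("top",*t(312,393),.08);b=onz("top",*t(603,280),.08);print("top rim",a,b)
for nm,(L_,R_) in dict(rim=(L,R),base=(Lb,Rb)).items():
    d=(L_-R_)[:2];yaw=np.arctan2(-d[0],d[1]);X=np.array([np.cos(yaw),np.sin(yaw)])
    m=(L_+R_)[:2]/2; print(nm,"yaw",np.degrees(yaw),"center",m+.085*X,"hinge",m+.174*X)
l=onz("top",*t(197,158),.09);r=onz("top",*t(520,45),.09)
print("hinge edge",l,r,np.linalg.norm(l-r),(l+r)/2,np.degrees(np.arctan2(-(l-r)[0],(l-r)[1])))
# lid front bottom/top corners
for z in (.15,.18,.2):
  print(onz("top",*t(262,350),z),onz("top",*t(618,220),z))
print(tri(ray("top",*t(255,350)),ray("side",*s(47,32))),tri(ray("top",*t(615,216)),ray("side",*s(535,148))))
print("cup rim",onz("top",288,158,.08),"bottle cap",onz("top",406,219,.15))
for u,v in((38,305),(128,265),(190,405),(100,445)):print("carton",onz("top",*t(u,v),.075))
E
```

```text
side rim [0.4224 0.0471 0.08  ] [ 0.5074 -0.172   0.08  ] 0.23499625443734112
base [0.421  0.0491 0.    ] [ 0.5056 -0.1709  0.    ]
top rim [0.4244 0.0367 0.08  ] [ 0.5034 -0.1718  0.08  ]
rim yaw 21.221420701940257 center [ 0.5441 -0.0317] hinge [0.6271 0.0005]
base yaw 21.03757901462382 center [ 0.5427 -0.0304] hinge [0.6257 0.0016]
hinge edge [0.5917 0.1178 0.09  ] [ 0.6716 -0.1135  0.09  ] 0.24467099466457098 [0.6317 0.0022 0.09  ] 19.046731655489396
[0.4601 0.0689 0.15  ] [ 0.5457 -0.1709  0.15  ]
[0.4623 0.0675 0.18  ] [ 0.5455 -0.1655  0.18  ]
[0.4638 0.0665 0.2   ] [ 0.5453 -0.162   0.2   ]
(array([0.4643, 0.0706, 0.211 ]), np.float64(0.0007352497735720085)) (array([ 0.5487, -0.159 ,  0.2126]), np.float64(0.0028615355957099706))
cup rim [0.7351 0.0032 0.08  ] bottle cap [ 0.5845 -0.2579  0.15  ]
carton [0.4875 0.233  0.075 ]
carton [0.5158 0.1686 0.075 ]
carton [0.4159 0.1239 0.075 ]
carton [0.3881 0.188  0.075 ]
```

```bash
cat >> h.py <<'E'
yaw=np.radians(20.3);H=np.array([.627,.001,.08])
def fr(yaw=yaw):
    return np.array([np.cos(yaw),np.sin(yaw),0]),np.array([-np.sin(yaw),np.cos(yaw),0])
def lidpt(r,y,h,th):
    X,Y=fr();c,s=np.cos(th),np.sin(th);return H-X*(r*c-h*s)+Y*y+np.array([0,0,r*s+h*c])
E
python3 - <<'E'
from h import *
import cv2
from scipy.spatial.transform import Rotation as R
np.set_printoptions(precision=4,suppress=True)
im=cv2.imread("pics/top0.png");hsv=cv2.cvtColor(im,cv2.COLOR_BGR2HSV)
sub=np.zeros(im.shape[:2],bool);sub[235:262,288:332]=1
m=sub&(hsv[...,0]>100)&(hsv[...,0]<130)&(hsv[...,1]>120)
n,l,st,ce=cv2.connectedComponentsWithStats(m.astype(np.uint8));print("blue",ce[1:],st[1:,4])
sub[:]=0;sub[200:250,280:345]=1
m=sub&((hsv[...,0]<15)|(hsv[...,0]>170))&(hsv[...,1]>110)
n,l,st,ce=cv2.connectedComponentsWithStats(m.astype(np.uint8));print("red/or",ce[1:],st[1:,4],st[1:,:4])
for th in(.68,.74,.8):print(th,"press",proj("top",lidpt(.165,0,.01,th)),"tabmid",proj("top",lidpt(.085,-.03,.0335,th)),"tabtop side",proj("side",lidpt(.085,-.03,.0515,th)))
s=manip.get_state();r=R.from_quat(s["ee_rot"]);print(r.as_matrix(),s["eef_pos"])
zt=r.as_matrix()[:,2];print("jaw az",np.degrees(np.arctan2(zt[1],zt[0])),"Y az",np.degrees(yaw)+90)
E
```

```text
blue [[308.4459 249.0777]
 [328.5455 260.2727]] [296  11]
red/or [[308.39   212.39  ]
 [292.6364 212.1818]
 [301.125  230.875 ]
 [303.2667 236.9333]
 [288.     236.    ]] [100  11   8  15   1] [[304 203  10  20]
 [291 210   4   5]
 [300 230   3   3]
 [302 234   4   6]
 [288 236   1   1]]
0.68 press (np.float64(310.20145201720374), np.float64(252.40861016025312)) tabmid (np.float64(309.65529414027196), np.float64(214.47526218524794)) tabtop side (np.float64(291.1016684675906), np.float64(186.26610638312096))
0.74 press (np.float64(309.23789698781155), np.float64(249.42338451426284)) tabmid (np.float64(308.9400381716413), np.float64(212.35562544070052)) tabtop side (np.float64(292.42680119063294), np.float64(183.67621326020299))
0.8 press (np.float64(308.180534865156), np.float64(246.2111273112549)) tabmid (np.float64(308.1910721298311), np.float64(210.1739964595831)) tabtop side (np.float64(293.7611720411468), np.float64(181.25243554377408))
[[-0.0006 -0.9493  0.3143]
 [-0.0023  0.3143  0.9493]
 [-1.     -0.0001 -0.0024]] [0.2041 0.6162 0.23  ]
jaw az 71.68373759397464 Y az 110.3
```

step_arm:
  moves:
    - [0, 0, 1, 0, 0, 0.965, -1]
    - [0.2, -0.5, 1, 0, 0, 0.965, -1]
    - [0.48, -1, 0.33, 0, 0, 0.965, -1]
    - [0.48, -1, 0, 0, 0, 0.965, -1]
    - [0.48, -1, 0, 0, 0, 0.965, -1]
    - [0.48, -1, 0, 0, 0, 0.965, -1]
    - [0.48, -1, 0, 0, 0, 0.965, -1]
    - [0.48, -1, 0, 0, 0, 0.965, -1]
  grip_force: 60

```text
clock: 0.77
eef_pos: [0.297, 0.4201, 0.3006]
ee_rot: [0.552, -0.442, -0.552, -0.441]
contact_force: [-0.1, 0.6, -0.0]
finger_gap: 0.005
```

step_arm:
  moves:
    - [0.48, -1, 0, 0, 0, 0.965, -1]
    - [0.48, -1, 0, 0, 0, 0.965, -1]
    - [0.48, -1, 0, 0, 0, 0, -1]
    - [0.48, -1, 0, 0, 0, 0, -1]
    - [0.48, -1, 0, 0, 0, 0, -1]
    - [0.48, -1, 0, 0, 0, 0, -1]
    - [0.48, -1, 0, 0, 0, 0, -1]
    - [0.48, -1, 0, 0, 0, 0, -1]

```text
clock: 1.43
eef_pos: [0.412, 0.1802, 0.3008]
ee_rot: [-0.58, 0.404, 0.58, 0.404]
contact_force: [-0.1, -0.3, 0.3]
finger_gap: 0.001
```

step_arm:
  moves:
    - [0.48, -1, 0, 0, 0, 0, -1]
    - [0.48, -1, 0, 0, 0, 0, -1]
    - [0.48, -1, 0, 0, 0, 0, -1]
    - [0.48, -1, 0, 0, 0, 0, -1]
    - [0.48, -1, 0, 0, 0, 0, -1]
    - [0.48, -1, 0, 0, 0, 0, -1]
    - [0.48, -1, 0, 0, 0, 0, -1]
    - [0, 0, 0, 0, 0, 0, -1]

```text
clock: 2.1
eef_pos: [0.514, -0.0364, 0.3014]
ee_rot: [0.579, -0.409, -0.576, -0.406]
contact_force: [-0.3, -0.4, 1.3]
finger_gap: 0.001
```

```bash
python3 - <<'E'
from h import *
from scipy.spatial.transform import Rotation as R
np.set_printoptions(precision=4,suppress=True)
s=manip.get_state();print(s["eef_pos"],s["q"]);M=R.from_quat(s["ee_rot"]).as_matrix();print(M);print(np.degrees(np.arctan2(M[1,2],M[0,2])))
for th in(.74,.6,.45,.3,.15,.08,.04,0):print(th,lidpt(.165,.002,.01,th))
E
```

```text
[ 0.514  -0.0364  0.3014] [-0.611   0.0583  0.6289  1.8592 -0.0312  1.2335  1.9405]
[[ 0.0018 -0.9419 -0.3358]
 [-0.0049 -0.3358  0.9419]
 [-1.     -0.0001 -0.0052]]
109.62028589783233
0.74 [ 0.5184 -0.0371  0.1986]
0.6 [ 0.5039 -0.0424  0.1814]
0.45 [ 0.491  -0.0472  0.1608]
0.3 [ 0.4812 -0.0508  0.1383]
0.15 [ 0.4747 -0.0532  0.1145]
0.08 [ 0.4728 -0.0539  0.1032]
0.04 [ 0.4721 -0.0542  0.0966]
0 [ 0.4716 -0.0544  0.09  ]
```

step_arm:
  moves:
    - [0.1, 0, -1, 0, 0, 0.17, -1]
    - [0.05, 0, -1, 0, 0, 0, -1]
    - [0, 0, -0.8, 0, 0, 0, -1]
    - [0, 0, -0.4, 0, 0, 0, -1]
    - [0, 0, -0.2, 0, 0, 0, -1]
    - [0, 0, 0, 0, 0, 0, -1]

```text
clock: 2.6
eef_pos: [0.5164, -0.0278, 0.1981]
ee_rot: [-0.582, 0.401, 0.583, 0.4]
contact_force: [1.1, -0.3, -0.6]
finger_gap: 0.003
```

step_arm:
  moves:
    - [-0.2, -0.22, -0.35, 0, 0, 0, -1]
    - [-0.23, -0.22, -0.35, 0, 0, 0, -1]
    - [-0.22, -0.09, -0.35, 0, 0, 0, -1]
    - [-0.21, -0.08, -0.35, 0, 0, 0, -1]
    - [-0.17, -0.06, -0.36, 0, 0, 0, -1]
    - [-0.16, -0.06, -0.37, 0, 0, 0, -1]
    - [-0.1, -0.04, -0.38, 0, 0, 0, -1]
    - [-0.1, -0.04, -0.38, 0, 0, 0, -1]

```text
clock: 3.27
eef_pos: [0.4742, -0.0529, 0.1114]
ee_rot: [-0.582, 0.401, 0.583, 0.401]
contact_force: [1.5, 0.2, 0.5]
finger_gap: -0.002
```

```bash
python3 - <<'E'
from bench import manip
import cv2
for n in("side","top"):
    im=manip.grab_frame(n); cv2.imwrite(f"pics/{n}1.png",im[:,:,::-1])
s=manip.get_state();print(s["eef_pos"],s["contact_force"])
E
```

```text
[ 0.47169138 -0.0529757   0.11004566] [ 0.22609457 -0.26100662 -1.00049798]
```

View pics/side1.png

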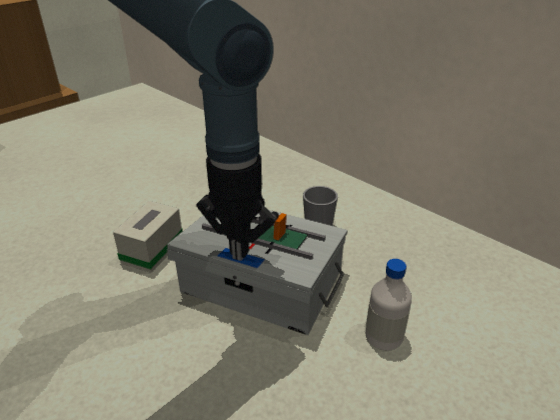

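The lid followed the fingers and is nearly shut; the fingertips are on the blue patch around (237,257). Pressing on past the catch.

step_arm:
  moves:
    - [0, 0, -0.2, 0, 0, 0, -1]
    - [0, 0, -0.2, 0, 0, 0, -1]
    - [0, 0, -0.15, 0, 0, 0, -1]
    - [0, 0, -0.1, 0, 0, 0, -1]
    - [0, 0, 0, 0, 0, 0, -1]

```text
clock: 3.78
eef_pos: [0.4757, -0.0525, 0.0934]
ee_rot: [-0.582, 0.401, 0.583, 0.401]
contact_force: [0.5, -0.3, -0.7]
finger_gap: -0.002
```

step_arm:
  moves:
    - [0, 0, -0.1, 0, 0, 0, -1]
    - [0, 0, -0.05, 0, 0, 0, -1]
    - [0, 0, 0, 0, 0, 0, -1]
    - [0, 0, 0, 0, 0, 0, -1]

```text
clock: 4.12
eef_pos: [0.4765, -0.0523, 0.0899]
ee_rot: [0.583, -0.4, -0.583, -0.401]
contact_force: [-4.3, -0.1, 13.5]
finger_gap: -0.001
```

step_arm:
  moves:
    - [0, 0, -0.08, 0, 0, 0, -1]
    - [0, 0, 0, 0, 0, 0, -1]
    - [0, 0, -0.05, 0, 0, 0, -1]
    - [0, 0, 0, 0, 0, 0, -1]

```text
clock: 4.45
eef_pos: [0.4766, -0.0523, 0.0895]
ee_rot: [-0.581, 0.4, 0.584, 0.402]
contact_force: [-13.7, 1.2, 42.9]
finger_gap: 0.001
```

step_arm:
  moves:
    - [0, 0, 0.3, 0, 0, 0, -1]
    - [0, 0, 0.8, 0, 0, 0, -1]
    - [0, 0, 1, 0, 0, 0, -1]
    - [-0.5, 0.3, 1, 0, 0, 0, -0.4]
    - [-1, 0.5, 1, 0, 0, 0, -0.4]
    - [-1, 0.5, 1, 0, 0, 0, -0.4]
    - [-1, 0.5, 0, 0, 0, 0, -0.4]
    - [0, 0, 0, 0, 0, 0, -0.4]

```text
clock: 5.12
eef_pos: [0.3708, 0.0025, 0.2333]
ee_rot: [-0.582, 0.398, 0.585, 0.4]
contact_force: [-0.8, 0.8, -1.4]
finger_gap: 0.301
```

```bash
python3 - <<'E'
from h import *
import cv2
for n in("side","top"):
    im=manip.grab_frame(n); cv2.imwrite(f"pics/{n}2.png",im[:,:,::-1])
a=cv2.imread("pics/top2.png")[170:310,180:420]
cv2.imwrite("pics/top2z.png",cv2.resize(a,None,fx=3.3,fy=3.3,interpolation=cv2.INTER_CUBIC))
a=cv2.imread("pics/side2.png")[165:345,165:360]
cv2.imwrite("pics/side2z.png",cv2.resize(a,None,fx=3.3,fy=3.3,interpolation=cv2.INTER_CUBIC))
for n in("side","top"):
  hsv=cv2.cvtColor(cv2.imread(f"pics/{n}2.png"),cv2.COLOR_BGR2HSV)
  m=((hsv[...,0]<18)&(hsv[...,1]>150)&(hsv[...,2]>60)).astype(np.uint8)
  m[:180]=0;m[310:]=0
  k,l,st,ce=cv2.connectedComponentsWithStats(m);print(n,[(ce[i],st[i]) for i in range(1,k) if st[i,4]>20])
  for th in(0,.06): print(th,"tabtop",proj(n,lidpt(.085,-.03,.0515,th)),"mid",proj(n,lidpt(.085,-.03,.0335,th)),"spot",proj(n,lidpt(.165,0,.01,th)))
s=manip.get_state();print(s["eef_pos"],s["finger_gap"])
E
```

```text
side [(array([277.81040892, 232.36802974]), array([268, 220,  17,  27, 269], dtype=int32))]
0 tabtop (np.float64(278.63811865743605), np.float64(223.31862207316422)) mid (np.float64(278.6634825400024), np.float64(232.05255779381864)) spot (np.float64(240.70640220358624), np.float64(267.5533086656777))
0.06 tabtop (np.float64(279.4379764283318), np.float64(219.77500048995978)) mid (np.float64(279.1883910607998), np.float64(228.90411631194064)) spot (np.float64(240.67952616364775), np.float64(262.46584771294897))
top [(array([315.15909091, 233.15909091]), array([312, 227,   7,  13,  44], dtype=int32))]
0 tabtop (np.float64(315.2265565109838), np.float64(231.6715187327995)) mid (np.float64(314.68573626650084), np.float64(231.81467175421366)) spot (np.float64(314.1980423754083), np.float64(268.6298324612545))
0.06 tabtop (np.float64(314.8673065257494), np.float64(230.28154343660628)) mid (np.float64(314.4988890187518), np.float64(230.88975719067528)) spot (np.float64(314.3456784601366), np.float64(268.5153889728118))
[3.74283193e-01 3.71902505e-04 2.32969396e-01] 0.2976526633040396
```

View pics/side2z.png

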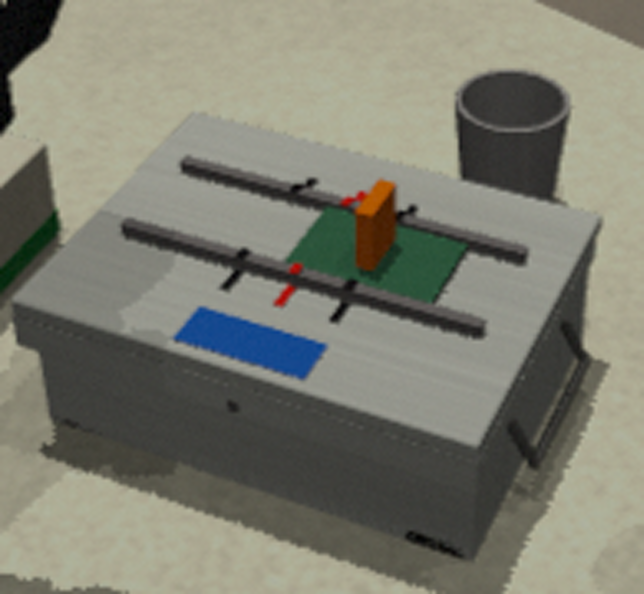

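View pics/top2z.png

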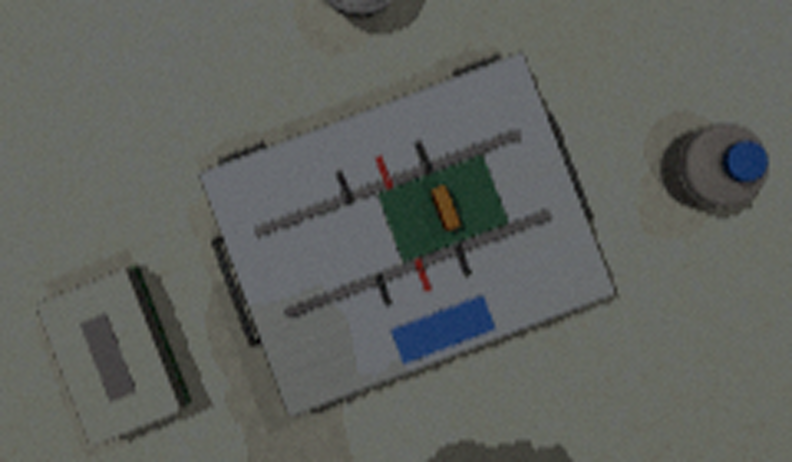

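```bash
python3 - <<'E'
from h import *
np.set_printoptions(precision=4,suppress=True)
t=lambda u,v:(180+u/3.3,170+v/3.3)
s=lambda u,v:(165+u/3.3,165+v/3.3)
P=np.array([onz("top",*t(*p),.09) for p in((203,175),(523,55),(616,296),(290,413))])
P2=np.array([onz("side",*s(*p),.09) for p in((195,115),(600,217),(480,445),(17,303))])
for Q in(P,P2):
  print(Q[:,:2].tolist(),Q.mean(0))
  d=[Q[0]-Q[1],Q[3]-Q[2]];print([np.degrees(np.arctan2(-e[0],e[1])) for e in d],[np.linalg.norm(e) for e in d])
  d=[Q[0]-Q[3],Q[1]-Q[2]];print([np.degrees(np.arctan2(e[1],e[0])) for e in d],[np.linalg.norm(e) for e in d])
r1,r2=onz("top",*t(385,173),.091),onz("top",*t(423,275),.091);print("red top",r1,r2,(r1+r2)/2)
r1,r2=onz("side",*s(354,199),.091),onz("side",*s(289,285),.091);print("red side",r1,r2,(r1+r2)/2)
print("tab tri",tri(ray("top",315.16,233.16),ray("side",277.8,232.4)), "top face",onz("top",*t(445,208),.1315))
print("model half",lidpt(.085,0,.0335,0),"closed",lidpt(.085,-.03,.0335,0), "lid centre",lidpt(.0925,0,.01,0))
E
```

```text
[[0.5796138019010237, 0.11351368982193717], [0.6643810136267075, -0.11553284098472469], [0.49233322494322557, -0.1791842616417343], [0.41156736888517986, 0.052083997305377744]] [ 0.537  -0.0323  0.09  ]
[np.float64(20.308873103614207), np.float64(19.25074293972839)] [np.float64(0.24422897751559705), np.float64(0.24496557125689605)]
[np.float64(20.079981102813633), np.float64(20.302639660976872)] [np.float64(0.1789223596201088), np.float64(0.18344466452456898)]
[[0.5788755244495537, 0.10956387324594463], [0.6647343863018665, -0.11802862000962211], [0.4960577904883999, -0.1814942944830869], [0.41002196734824276, 0.045232306441923775]] [ 0.5374 -0.0362  0.09  ]
[np.float64(20.668893815754462), np.float64(20.78022471567775)] [np.float64(0.2432490229062796), np.float64(0.24250178232419953)]
[np.float64(20.85635510794168), np.float64(20.61913818299721)] [np.float64(0.18069331540825154), np.float64(0.18022121354488602)]
red top [ 0.5803 -0.0161  0.091 ] [ 0.5079 -0.0425  0.091 ] [ 0.5441 -0.0293  0.091 ]
red side [ 0.5846 -0.0145  0.091 ] [ 0.5116 -0.0417  0.091 ] [ 0.5481 -0.0281  0.091 ]
tab tri (array([ 0.5546, -0.0576,  0.115 ]), np.float64(7.24136768308301e-05)) top face [ 0.5546 -0.0557  0.1315]
model half [ 0.5473 -0.0285  0.1135] closed [ 0.5577 -0.0566  0.1135] lid centre [ 0.5402 -0.0311  0.09  ]
```

step_arm:
  moves:
    - [0.86, -0.26, 0, 0, 0, 0, 0]
    - [0.86, -0.26, 0, 0, 0, 0, 0]
    - [0.86, -0.26, 0, 0, 0, 0, 0]
    - [0.86, -0.26, 0, 0, 0, 0, 0]
    - [0.86, -0.26, 0, 0, 0, 0, 0]
    - [0.86, -0.26, 0, 0, 0, 0, 0]
    - [0.86, -0.26, 0, 0, 0, 0, 0]
    - [0, 0, -0.5, 0, 0, 0, 0]

```text
clock: 5.88
eef_pos: [0.5636, -0.0583, 0.2199]
ee_rot: [0.586, -0.401, -0.578, -0.401]
contact_force: [1.1, -0.8, -0.1]
finger_gap: 0.499
```

step_arm:
  moves:
    - [0, 0, -0.5, 0, 0, 0, 0]
    - [0, 0, -0.5, 0, 0, 0, 0]
    - [0, 0, 0, 0, 0, 0, 0]
    - [0, 0, 0, 0, 0, 0, 0]
    - [0, 0, 0, 0, 0, 0, 0]

```text
clock: 6.3
eef_pos: [0.5563, -0.0558, 0.1882]
ee_rot: [0.583, -0.401, -0.582, -0.401]
contact_force: [-0.9, 0.1, -0.0]
finger_gap: 0.499
```

```bash
python3 - <<'E'
from h import *
import cv2
from scipy.spatial.transform import Rotation as R
np.set_printoptions(precision=4,suppress=True)
im=manip.grab_frame("side"); cv2.imwrite("pics/side3.png",cv2.resize(im[120:320,165:365,::-1],None,fx=3,fy=3))
s=manip.get_state();print(s["eef_pos"],s["finger_gap"],s["q"]);M=R.from_quat(s["ee_rot"]).as_matrix();print(M,np.degrees(np.arctan2(M[1,2],M[0,2])))
E
```

```text
[ 0.5566 -0.0557  0.1888] 0.4945273244598293 [-0.5562  0.3002  0.6833  1.8878 -0.219   1.0275  2.1553]
[[ 0.0014 -0.934  -0.3573]
 [-0.0009 -0.3573  0.934 ]
 [-1.     -0.001  -0.0013]] 110.93450036654116
```

View pics/side3.png

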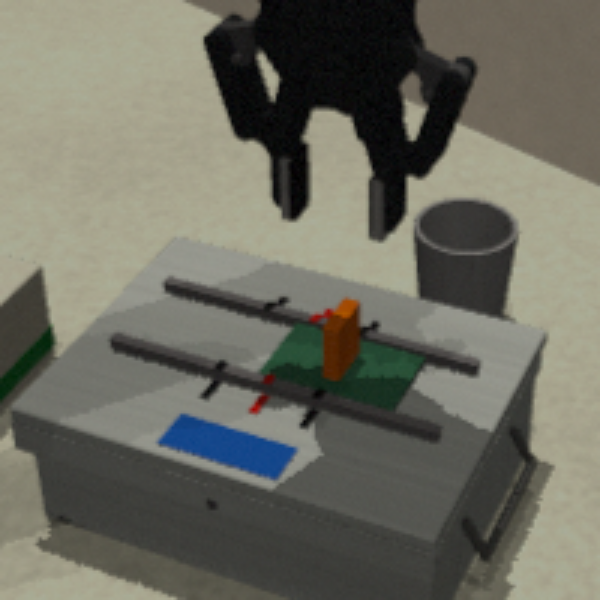

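Jaws straddle the tab (tab at about (342,340) in the crop). Descending.

step_arm:
  moves:
    - [-0.02, 0.06, -0.7, 0, 0, 0, 0]
    - [0, 0, -0.7, 0, 0, 0, 0]
    - [0, 0, -0.7, 0, 0, 0, 0]
    - [0, 0, -0.4, 0, 0, 0, 0]
    - [0, 0, -0.27, 0, 0, 0, 0]
    - [0, 0, 0, 0, 0, 0, 0]
    - [0, 0, 0, 0, 0, 0, 0]

```text
clock: 6.93
eef_pos: [0.5556, -0.0535, 0.1056]
ee_rot: [0.583, -0.401, -0.582, -0.401]
contact_force: [0.2, -1.1, -0.6]
finger_gap: 0.5
```

```bash
python3 - <<'E'
from h import *
import cv2
im=manip.grab_frame("side"); cv2.imwrite("pics/side4.png",cv2.resize(im[120:320,165:365,::-1],None,fx=3,fy=3))
s=manip.get_state();print(s["eef_pos"],s["finger_gap"],s["contact_force"])
E
```

```text
[ 0.55605571 -0.05352802  0.10614534] 0.49673347542981444 [0.53816828 0.17053756 0.22692774]
```

View pics/side4.png

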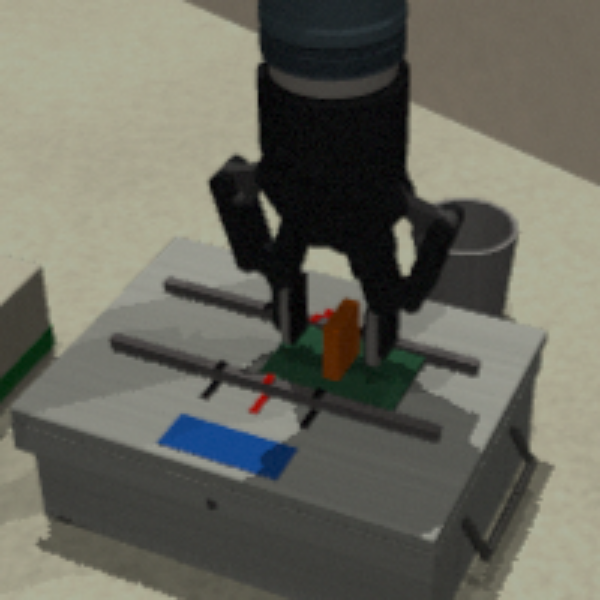

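step_arm:
  moves:
    - [0, 0, 0, 0, 0, 0, -0.5]
    - [0, 0, 0, 0, 0, 0, -1]
    - [0, 0, 0, 0, 0, 0, -1]
    - [0, 0, 0, 0, 0, 0, -1]
    - [0, 0, 0, 0, 0, 0, -1]
    - [0, 0, 0, 0, 0, 0, -1]
  grip_force: 60

```text
clock: 7.48
eef_pos: [0.5566, -0.0548, 0.1064]
ee_rot: [0.584, -0.401, -0.581, -0.402]
contact_force: [1.1, -3.7, 4.8]
finger_gap: 0.105
```

```bash
python3 - <<'E'
from h import *
import cv2
im=manip.grab_frame("side"); cv2.imwrite("pics/side5.png",cv2.resize(im[120:320,165:365,::-1],None,fx=3,fy=3))
s=manip.get_state();print(s["eef_pos"],s["finger_gap"],s["contact_force"])
E
```

```text
[ 0.55654204 -0.05469499  0.10638198] 0.10424278026519065 [ 1.77579355 -3.7001373   5.67662346]
```

View pics/side5.png

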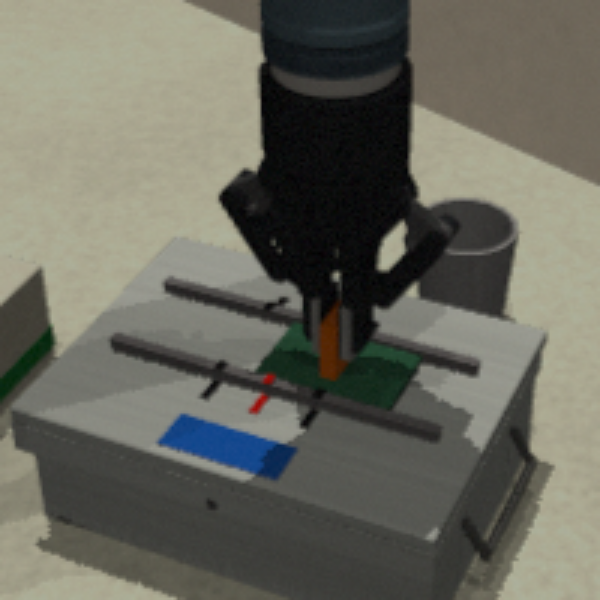

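step_arm:
  moves:
    - [-0.08, 0.22, 0, 0, 0, 0, -1]
    - [-0.08, 0.22, 0, 0, 0, 0, -1]
    - [-0.08, 0.23, 0, 0, 0, 0, -1]
    - [-0.08, 0.23, 0, 0, 0, 0, -1]
    - [0, 0, 0, 0, 0, 0, -1]
    - [0, 0, 0, 0, 0, 0, -1]

```text
clock: 8.03
eef_pos: [0.5474, -0.0299, 0.1064]
ee_rot: [0.585, -0.402, -0.58, -0.401]
contact_force: [3.8, -7.5, 3.0]
finger_gap: 0.104
```

```bash
cat > look.py <<'E'
from h import *
import cv2,sys
i=sys.argv[1]
im=manip.grab_frame("side"); cv2.imwrite(f"pics/side{i}.png",cv2.resize(im[180:300,200:340,::-1],None,fx=5,fy=5,interpolation=cv2.INTER_CUBIC))
hsv=cv2.cvtColor(im,cv2.COLOR_RGB2HSV)
m=((hsv[...,0]<18)&(hsv[...,1]>150)&(hsv[...,2]>60)).astype(np.uint8);m[:180]=0;m[310:]=0
k,l,st,ce=cv2.connectedComponentsWithStats(m);print([(ce[j],st[j]) for j in range(1,k) if st[j,4]>15])
s=manip.get_state();p=s["eef_pos"];X,Y=fr();print(p,"Ycoord",(p-H)@Y,"X",(p-H)@X,s["finger_gap"],s["contact_force"])
# green plate edges: predicted bottom front tab corners at travel t
for t in(.024,.03,.036):print(t,[tuple(np.round(proj("side",lidpt(.1,t-.03+dy,h,0)),1)) for dy in(-.005,.005) for h in(.0155,.0515)])
E
python3 look.py 6
```

```text
[(array([259.97560976, 231.97560976]), array([257, 220,   9,  23, 123], dtype=int32)), (array([250.83333333, 254.44444444]), array([248, 252,   7,   6,  18], dtype=int32))]
[ 0.54746346 -0.03009893  0.10638874] Ycoord -0.001573275972167198 X -0.08538577099176248 0.10150470076061294 [ 3.58095839 -7.95586205  3.42185153]
0.024 [(np.float64(264.6), np.float64(242.8)), (np.float64(264.2), np.float64(225.5)), (np.float64(259.2), np.float64(241.3)), (np.float64(258.7), np.float64(224.1))]
0.03 [(np.float64(261.4), np.float64(241.9)), (np.float64(260.9), np.float64(224.7)), (np.float64(256.0), np.float64(240.4)), (np.float64(255.4), np.float64(223.2))]
0.036 [(np.float64(258.1), np.float64(241.0)), (np.float64(257.6), np.float64(223.8)), (np.float64(252.8), np.float64(239.5)), (np.float64(252.1), np.float64(222.3))]
```

View pics/side6.png

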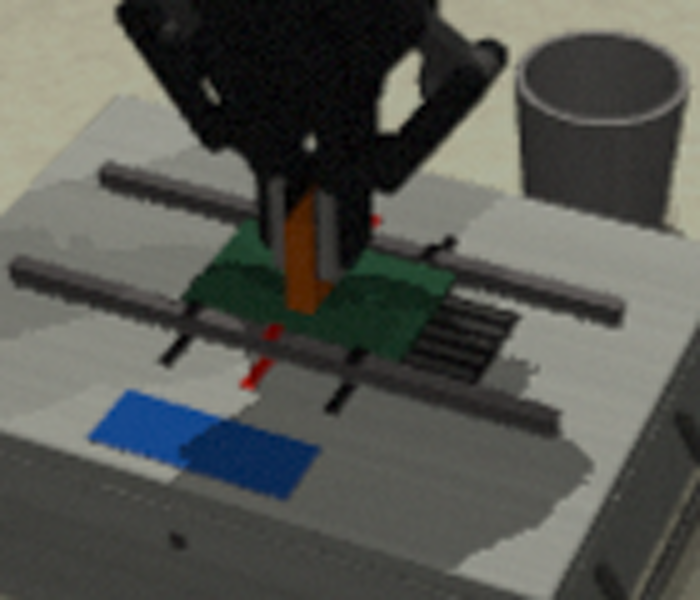

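```bash
cat > prof.py <<'E'
from h import *
import cv2
a=cv2.imread("pics/side2.png").astype(float)
b=manip.grab_frame("side")[:,:,::-1].astype(float)
cv2.imwrite("pics/side_full.png",b)
ys=np.arange(-.1,.07,.0005)
def prof(im,r,h):
    uv=np.array([proj("side",lidpt(r,y,h,0)) for y in ys],np.float32)
    o=cv2.remap(im.astype(np.float32),uv[:,0].reshape(1,-1),uv[:,1].reshape(1,-1),cv2.INTER_LINEAR)[0]
    return o
for r in(.103,.106,.11,.07,.065):
  for nm,im in(("closed",a),("now",b)):
    o=prof(im,r,.0155);g=(o[:,1]-o[:,2])/(o.sum(1)+1)   # green-red
    m=g>.08; 
    oo=(o[:,2]-o[:,0])/(o.sum(1)+1)>.3
    def rng(m): return (ys[m].min(),ys[m].max()) if m.any() else None
    print(r,nm,"green",rng(m),"orange",rng(oo))
E
python3 prof.py
```

```text
0.103 closed green (np.float64(-0.07149999999999998), np.float64(0.00850000000000009)) orange None
0.103 now green (np.float64(-0.05649999999999997), np.float64(0.03750000000000012)) orange None
0.106 closed green (np.float64(-0.07099999999999998), np.float64(0.00850000000000009)) orange None
0.106 now green (np.float64(-0.043499999999999955), np.float64(0.037000000000000116)) orange None
0.11 closed green (np.float64(-0.07099999999999998), np.float64(0.00850000000000009)) orange (np.float64(0.0010000000000000842), np.float64(0.002000000000000085))
0.11 now green (np.float64(-0.042999999999999955), np.float64(0.036500000000000116)) orange (np.float64(0.0005000000000000837), np.float64(0.0025000000000000855))
0.07 closed green (np.float64(-0.07099999999999998), np.float64(0.00850000000000009)) orange (np.float64(-0.032999999999999946), np.float64(-0.011999999999999927))
0.07 now green (np.float64(-0.042999999999999955), np.float64(0.037000000000000116)) orange (np.float64(0.0070000000000000895), np.float64(0.0185000000000001))[ WARN:0@1.164] global loadsave.cpp:1063 imwrite_ Unsupported depth image for selected encoder is fallbacked to CV_8U.
Traceback (most recent call last):
  File "prof.py", line 13, in <module>
    o=prof(im,r,.0155);g=(o[:,1]-o[:,2])/(o.sum(1)+1)   # green-red
  File "prof.py", line 8, in prof
    uv=np.array([proj("side",lidpt(r,y,h,0)) for y in ys],np.float32)
                 ~~~~^^^^^^^^^^^^^^^^^^^^^^^
  File "h.py", line 13, in proj
    c=manip.get_calibration(n);T=c["cam_to_world"];x=T[:3,:3].T@(np.array(p)-T[:3,3])
ValueError: time passes only in moves, steps and waits
```

step_arm:
  moves:
    - [-0.02, 0.05, 0, 0, 0, 0, -1]
    - [0, 0, 0, 0, 0, 0, -1]
    - [0, 0, 0, 0, 0, 0, -1]
    - [0, 0, 0, 0, 0, 0, -1]
    - [0, 0, 0, 0, 0, 0, -1]
    - [0, 0, 0, 0, 0, 0, -1]

```text
clock: 8.63
eef_pos: [0.5471, -0.029, 0.1064]
ee_rot: [0.585, -0.402, -0.579, -0.401]
contact_force: [3.2, -8.2, 4.1]
finger_gap: 0.099
```

```bash
sed -i 's/for r in(.*/for r in(.106,.11):/' prof.py; python3 prof.py 2>/dev/null; python3 look.py 7|sed -n 2,3p
python3 - <<'E'
from h import *
import cv2
im=manip.grab_frame("top"); cv2.imwrite("pics/top7.png",im[:,:,::-1])
s=manip.get_state();print(s["clock"],s["contact_force"],s["finger_gap"])
E
```

```text
0.106 closed green (np.float64(-0.07099999999999998), np.float64(0.00850000000000009)) orange None
0.106 now green (np.float64(-0.042999999999999955), np.float64(0.03800000000000012)) orange None
0.11 closed green (np.float64(-0.07099999999999998), np.float64(0.00850000000000009)) orange (np.float64(0.0010000000000000842), np.float64(0.002000000000000085))
0.11 now green (np.float64(-0.042499999999999954), np.float64(0.03750000000000012)) orange (np.float64(0.0005000000000000837), np.float64(0.0025000000000000855))
[ 0.54706807 -0.02900768  0.10639086] Ycoord -0.000412637192183983 X -0.08537800730083098 0.10069687841478209 [ 3.47165511 -7.43613976  3.01900217]
0.024 [(np.float64(264.6), np.float64(242.8)), (np.float64(264.2), np.float64(225.5)), (np.float64(259.2), np.float64(241.3)), (np.float64(258.7), np.float64(224.1))]
8.7833 [ 3.24362719 -7.67311612  3.4667809 ] 0.10345969571706913
```

View pics/side_full.png

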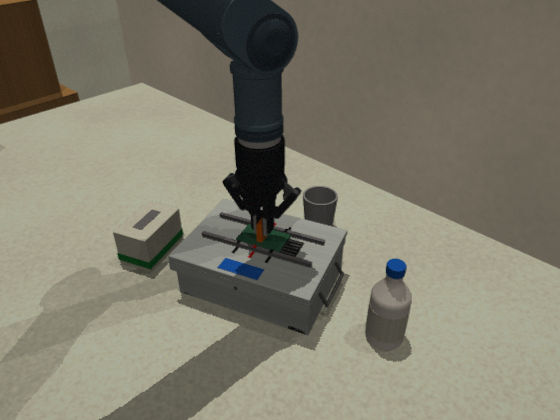

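The lid is shut, the tab is gripped level with the red marks around (258,240), and the bystanders haven't moved. Green-plate displacement from closed is about 29 mm, so I'm handing in.

```bash
python3 -c "
from bench import manip
print(manip.job_done())"
```

```text
the job is handed in; nothing more can be done
None
```

I pressed the lid shut past its catch, gripped the orange tab at 60 N, slid the shutter to half travel and handed the job in at about 8.8 s while still holding it. The hand-in gives no verdict, so these are my own last checks:

- **Lid:** while I pressed, the fingertips stopped at 89.5–90 mm above the counter, where the shut face should be. After I lifted off, both camera views matched a shut lid. The press peaked at about 43 N on the wrist, more than the 10 N the catch needs, but that load was on the fingers.
- **Shutter:** the travel estimates put it between 28 and 29.6 mm, inside the 24–36 mm band:
  - The camera put the shutter's edges 28.0–29.5 mm from closed.
  - The fingertip position gave about 29.6 mm.
  - The steady sideways force was about 8.3 N, against 9 N expected from the spring at half.
- **Grip:** the finger opening stayed at about 0.10, which fits the 10 mm tab with no sign of slipping.
- **Bystanders:** the bottle, carton and cup look unmoved in the last side picture. I did not measure their positions again.

One check disagreed: judging by eye against the red marks put the tab about 7 mm short of half. The same reading showed a bias of about 4 mm with the shutter closed, so I relied on the measured displacement instead.

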